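# Shift the strap cutter's feed lever to the green feed

### The job

Put the strap cutter into the feed marked by the green stud: push the gear lever out of the red-marked slot, through the H-shaped gate, and fully home in the slot beside the green stud. Only push it with the fingertips or the outside of the fingers, never take it between them, and do not run it into the yellow or blue feed on the way. Leave the bottle, the wooden edge slicker and the tin standing where they are, and finish with the arm clear of everything.

Things in the scene. Friction and masses are not known exactly. Their poses are not given: they have to be found in the camera images.
- strap_cutter: The machine, fixed; origin on the table under the gate's centre; x away from the robot at yaw 0 (yaw varies within 0.4 rad), y left. Gearbox under the gate: 160 x 140 mm (x, y), cover 134 mm above the table. Behind it (+x) the motor, up to 150 mm high. On its -y side, from 65 mm off the origin, the cutting head, up to 202 mm high. The space round the lever above the gate is free on all sides.
- gate (a point): Gate centre, on the upper face of the 96 x 90 mm steel gate plate, 146 mm above the table; axes as the machine's. H-shaped opening: two slots along x, 12 mm wide, centred at y = +15 and -15 mm, from x = -27 to 27 mm, joined by a cross passage at x = 0, 18 mm wide. Its four ends are the feed slots. The 9 mm stem cannot pass the two round-nosed tongues between the slots.
- knob (a point): Centre of the lever's black ball, 30 mm across, on a 9 mm steel stem. Upright, it is 218 mm above the table (72 mm above the plate), up to 6 mm lower leaning. Axes turn with the lever, z up the stem. Fully home in a slot the ball stands 36 mm from the gate centre along gate x and about 25 mm along gate y; it can cross from side to side while within about 7 mm of the centre along x.
- shift (a joint): Lean of the lever along the slots, rad: positive leans to gate +x; 0 is the cross passage, -0.185 and +0.185 are hard stops at the slot ends (fully home). Pivot 195 mm below the ball's centre: the ball moves 195 mm per rad. The lever stays where it is left; about 4 N at the ball moves it.
- select (a joint): Lean of the lever across the gate, rad: positive leans to gate +y; about +0.125 in the two +y slots, -0.125 in the two -y slots, stops at +-0.137. Same pivot; stays where it is left, about 3 N at the ball moves it. It can change sides only with shift within about 0.04 of 0.
- green_stud: The green stud, a fixed disc 16 mm across, 5 mm high, on the gate plate; origin at its underside centre. It marks the slot end in its own quarter of the gate: 18 mm from the gate centre along gate x, 35 mm along gate y. Green and blue mark the two ends on the gate's -y side, either way round.
- yellow_stud: The yellow stud, a fixed disc 16 mm across, 5 mm high, on the gate plate; origin at its underside centre. It marks the slot end in its own quarter of the gate: 18 mm from the gate centre along gate x, 35 mm along gate y. Yellow is always at gate +x, +y, straight across from red.
- blue_stud: The blue stud, a fixed disc 16 mm across, 5 mm high, on the gate plate; origin at its underside centre. It marks the slot end in its own quarter of the gate: 18 mm from the gate centre along gate x, 35 mm along gate y. Green and blue mark the two ends on the gate's -y side, either way round.
- red_stud: The red stud, a fixed disc 16 mm across, 5 mm high, on the gate plate; origin at its underside centre. It marks the slot end in its own quarter of the gate: 18 mm from the gate centre along gate x, 35 mm along gate y. Red (feed off) is always at gate -x, +y, where the lever stands at the start.
- dye_bottle: Loose bottle of brown edge dye, 46 mm across, 105 mm high, standing on the table on the +y side of the gearbox. Origin at its underside centre. Leave alone.
- slicker: Loose turned wooden edge slicker, 34 mm across, 98 mm high, standing on the table beside the motor, on its +y side. Origin at its underside centre. Leave alone.
- rivet_tin: Loose round steel tin, 60 mm across, 45 mm high, on the table on the +y side of the gearbox. Origin at its underside centre. Leave alone.

How it is judged:
By the outcome, as a careful person would: the job done as asked, in the order asked, and still so for the second after the job is handed in, with the robot touching nothing.
It also fails if it takes over 51 s, if anything falls off the work surface, if the arm or the gripper's body presses on something with over 40 N, if the wrist force passes 120 N, or if a joint passes its speed limit or range.

### The arm

A 7-joint arm with a two-finger parallel gripper is mounted at the origin on the work surface. World frame = base frame: x ahead of the robot, y to its left, z up, the work surface at z = 0. Lengths are in m, angles in rad, forces in N, time in s.
With the tool pointing down it reaches from about 0.425 to 1.025 m from the base axis. Payload 9.4 kg.
Tool frame: the origin (TCP) lies on the centre line of the jaws, within the pads' length; the fingertips stand 22 mm ahead of it and the grasp point (between the pads) lies 3 mm ahead of it; x points along the fingers, y is the direction in which the jaws open and shut, and the axes are right-handed (so a half turn about x gives the same grasp; the last joint's range is limited). The gripper opens to 93 mm and grips with 3 to 60 N. Pads are 15 mm wide; open, the fingers measure 128 mm over their backs; the gripper's body (75 mm by 188 mm) begins 65 mm behind the grasp point.
Start: joints at [-1.378, 0.599, -0.003, 1.599, 0.002, 0.943, -0.08], TCP at [0.193, 0.699, 0.241] pointing down, gripper open.
Joint ranges: [-2.57, 2.57], [-0.35, 1.97], [-1.29, 1.29], [0.11, 2.56], [-1.05, 4.19], [0.11, 1.86], [-2.63, 2.63]. Speed limits (rad/s): [2.22, 2.22, 3.01, 3.01, 3.14, 3.14, 3.14].

### API

Orientations are given as a unit quaternion [x, y, z, w].
In Python, from plant import bot, snapshot, calibration, recognise, landmark_of gives the robot as it stands. Calls block until the motion is done:
- bot.move_to(position, orientation): joint-space move of the TCP to a pose.
- bot.move_l(position, rot=None, feed=0.15): straight line of the TCP; rot=None keeps the orientation; feed is the mean speed in m/s.
- bot.goto_joints(angles): joint-space move.
- bot.ungrasp() and bot.gripper_close(grip_force=None): open the fingers fully, or close them until they stop; grip_force is the grip in N (None keeps the last).
- bot.dwell(seconds).
- bot.inverse_kinematics(position, orientation): joint angles nearest the present ones, or None.
- snapshot(name): name is "scene" or "side" or "wrist"; returns the picture (384x512x3 uint8, red, green, blue); there is no depth.
- calibration(name): a dict with "fx", "fy", "cx", "cy" (pixels), "dist_coeffs" ([k1, k2, p1, p2, k3] as OpenCV has them; the pictures are not rectified), "R" (3x3) and "t" (3): a world point X has camera coordinates R X + t. Camera axes: x right, y down, z forward; pixel columns grow to the right and rows downward; lengths in m; the calibration is good to about 2 mm. A picture is of the moment at which its call begins: read the wrist's pose just before it. calibration takes no time and is no camera call; for the wrist camera it gives the pose at the moment of the call.
A pose or a line that the arm cannot do raises bot.Unreachable and nothing moves.
- bot.close_job(): hands the job in, once; it reports no verdict.
Trained networks look in the newest picture that a camera, given by its name, has taken for a name from the list of things; names that differ only in an ending like _2 or _b are one class to them, and where a whole thing is asked for, a point or a joint stands for the part that bears it (a point fixed in the world has none). Each returns a list of dicts, best first, with "confidence" (0 to 1); they miss things now and then, are a little off and sometimes report something else, mostly with a low value. They report only what shows in the picture. A call takes as long as a camera call.
- recognise(camera, label): "rect" ([left, top, right, bottom] in pixels, round what is visible of it).
- landmark_of(camera, label): "at" ([column, row] in pixels: a listed point, or the origin of a listed thing).
Readings, each from a call of its own:
- bot.get_t(): time.
- bot.get_joint_positions(): joint angles.
- bot.get_qvel(): joint speeds.
- bot.get_joint_efforts(): joint torques, N m.
- bot.get_tcp_pos(): TCP position.
- bot.get_tcp_rot(): TCP orientation.
- bot.get_contact_force(): force on the tool from outside, world axes, zero at the start.
- bot.get_moment(): the same for the moment, N m.
- bot.get_finger_gap(): finger opening in m.
Only numpy, scipy, OpenCV 4.12 (cv2) and the standard library are available. Lean on these libraries where they do the work, as an engineer would, in place of code of your own. Each camera call takes 0.05 s, during which the arm holds its last target.

## Working session

There is one attempt and no reset: what is moved stays moved. The work goes in short steps, each a Python script; the robot and the scene stay as the last script left them, time stands still between calls to the robot, and variables do not carry over. Pictures are saved under pics/ and viewed, and the job is handed in when it is done.

```bash
ls; mkdir -p pics; cat > h.py <<'E'
import numpy as np, cv2
from plant import bot, snapshot, calibration, recognise, landmark_of
def save(im,n): cv2.imwrite('pics/'+n+'.png',im[:,:,::-1])
def ray(c,p):
    K=np.array([[c['fx'],0,c['cx']],[0,c['fy'],c['cy']],[0,0,1]])
    u=cv2.undistortPoints(np.array([[p]],float),K,np.array(c['dist_coeffs'],float))[0,0]
    R=np.array(c['R']);t=np.array(c['t'])
    return -R.T@t, R.T@np.array([u[0],u[1],1])
def onz(c,p,z):
    o,d=ray(c,p); return o+d*(z-o[2])/d[2]
def proj(c,X):
    K=np.array([[c['fx'],0,c['cx']],[0,c['fy'],c['cy']],[0,0,1]])
    return cv2.projectPoints(np.array(X,float).reshape(-1,1,3),cv2.Rodrigues(np.array(c['R']))[0],np.array(c['t'],float),K,np.array(c['dist_coeffs'],float))[0][:,0]
E
python3 - <<'E'
from h import *
Z={'gate':.146,'green_stud':.146,'yellow_stud':.146,'blue_stud':.146,'red_stud':.146,'knob':.213,'dye_bottle':0,'slicker':0,'rivet_tin':0,'strap_cutter':0}
for n in ['scene','side']:
    save(snapshot(n),n+'0'); c=calibration(n)
    for l in Z:
        for r in landmark_of(n,l)[:2]:
            print(n,l,np.round(r['at'],1),round(r['confidence'],2),np.round(onz(c,r['at'],Z[l]),4))
print(bot.get_t(),bot.get_tcp_pos(),bot.get_tcp_rot())
E
```

```text
pics
scene gate [244.  207.5] 0.77 [0.5687 0.1167 0.146 ]
scene green_stud [221.4 207.5] 0.45 [0.5407 0.0867 0.146 ]
scene yellow_stud [263.1 208.8] 0.58 [0.595  0.1394 0.146 ]
scene blue_stud [225.6 221.3] 0.4 [0.574  0.0675 0.146 ]
scene red_stud [253.9 196.2] 0.55 [0.5576 0.1525 0.146 ]
scene knob [244.9 162.3] 0.79 [0.5353 0.1501 0.213 ]
scene knob [228.5 220. ] 0.63 [0.6318 0.0242 0.213 ]
scene dye_bottle [303.3 228.5] 0.57 [0.5821 0.2805 0.    ]
scene slicker [337.9 299.8] 0.78 [0.7547 0.1811 0.    ]
scene rivet_tin [329.4 204.2] 0.69 [0.5685 0.3859 0.    ]
scene rivet_tin [241.  207.5] 0.25 [0.4386 0.2299 0.    ]
scene strap_cutter [238.1 265.8] 0.71 [0.5657 0.1039 0.    ]
side gate [259.9 176.5] 0.68 [0.5609 0.1111 0.146 ]
side green_stud [275.9 168. ] 0.47 [0.537  0.0763 0.146 ]
side yellow_stud [240.3 184.9] 0.44 [0.5909 0.1465 0.146 ]
side yellow_stud [259.9 176. ] 0.44 [0.5614 0.1097 0.146 ]
side red_stud [256.8 189.9] 0.57 [0.5553 0.1488 0.146 ]
side knob [269.1 164.2] 0.75 [0.5357 0.1384 0.213 ]
side dye_bottle [231.4 279.3] 0.83 [0.5665 0.2744 0.    ]
side dye_bottle [260.7 175.3] 0.47 [ 0.6014 -0.0332  0.    ]
side slicker [163.7 226.7] 0.56 [0.7595 0.1959 0.    ]
side slicker [206.7 324.7] 0.19 [0.5762 0.3842 0.    ]
side strap_cutter [254.5 218.9] 0.93 [ 0.5718  0.1067 -0.    ]
1.1 [0.19322962 0.69875923 0.24063686] [ 0.09509278  0.7006746  -0.09510592  0.70069061]
```

```bash
python3 - <<'E'
import cv2
for n,x,y in [('scene0',150,100),('side0',150,100)]:
    im=cv2.imread(f'pics/{n}.png'); cv2.imwrite(f'pics/{n}c.png',cv2.resize(im[y:y+140,x:x+190],None,fx=4,fy=4,interpolation=2))
E
```

```text
(no output)
```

View pics/scene0.png

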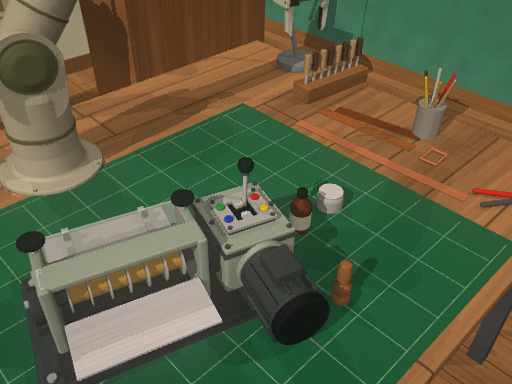

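View pics/side0.png

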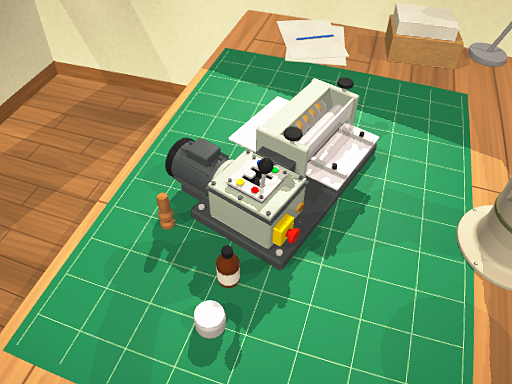

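View pics/scene0c.png

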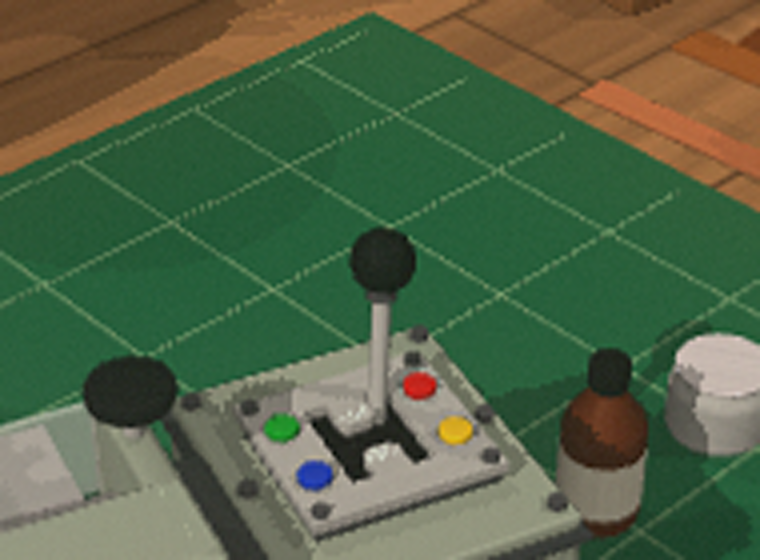

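View pics/side0c.png

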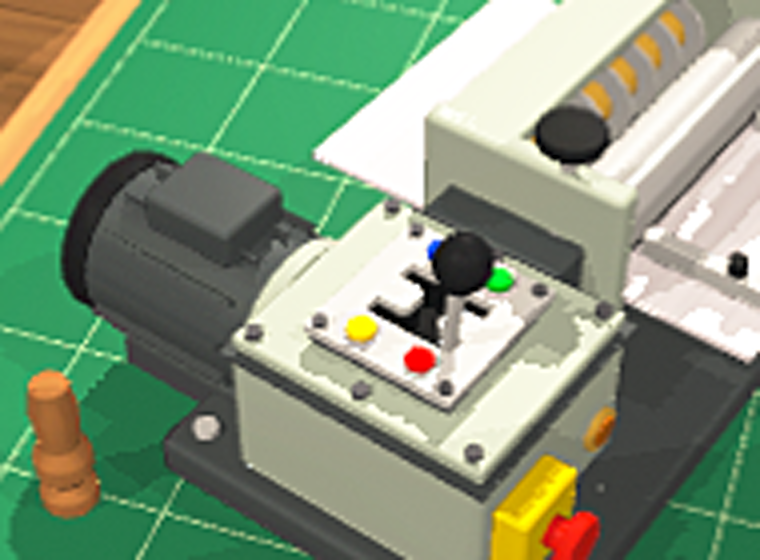

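The lever stands at the red stud, scene pixel (245,162). Green is at gate -x, -y, scene (221,207), and blue is at +x, -y, scene (229,219). I'll fit the gate pose from the stud colours next.

```bash
cat > fit.py <<'E'
from h import *
from scipy.optimize import least_squares
def cents(im):
    hsv=cv2.cvtColor(im,cv2.COLOR_RGB2HSV); H,S,V=[hsv[...,i].astype(int) for i in range(3)]
    m={'red':((H<6)|(H>174)),'yellow':(H>20)&(H<30),'green':(H>50)&(H<72),'blue':(H>108)&(H<128)}
    return m,S,V
def find(im,c,X0):
    out={}
    m,S,V=cents(im)
    for k,g in X0.items():
        p=proj(c,[g])[0]
        yy,xx=np.mgrid[:384,:512]
        mm=(m[k]&(S>150)&(V>70)&(np.hypot(xx-p[0],yy-p[1])<9)).astype(np.uint8)
        n,l,st,ce=cv2.connectedComponentsWithStats(mm)
        if n>1:
            i=1+np.argmax(st[1:,4]); out[k]=(ce[i],st[i,4])
    return out
S={'red':(-.018,.035),'yellow':(.018,.035),'green':(-.018,-.035),'blue':(.018,-.035)}
def world(q,k,z=.151):
    c,s=np.cos(q[2]),np.sin(q[2]);x,y=S[k]; return np.array([q[0]+c*x-s*y,q[1]+s*x+c*y,z])
if __name__=='__main__':
    q=np.array([.566,.113,-.3]); obs=[]
    cs={n:calibration(n) for n in ['scene','side']}
    for n in cs:
        im=cv2.imread(f'pics/{n}0.png')[:,:,::-1].copy()
        f=find(im,cs[n],{k:world(q,k) for k in S})
        for k,(p,a) in f.items():
            print(n,k,np.round(p,1),a,np.round(onz(cs[n],p,.151),4))
            if a>8 and not (n=='side' and k=='blue'): obs.append((n,k,p))
    for use in (['scene'],['side'],['scene','side']):
        o=[x for x in obs if x[0] in use]
        r=least_squares(lambda q:np.concatenate([proj(cs[n],[world(q,k)])[0]-p for n,k,p in o]),q)
        print(use,r.x,np.round(r.fun,2))
E
python3 fit.py
python3 - <<'E'
from h import *
for n in ['scene','side']:
    print(n,calibration(n)['fx'],-np.array(calibration(n)['R']).T@calibration(n)['t'])
E
```

```text
scene red [254.3 196. ] 44 [0.562  0.1491 0.151 ]
scene yellow [263.4 207.1] 48 [0.5961 0.1389 0.151 ]
scene green [220.  206.6] 41 [0.5415 0.0828 0.151 ]
scene blue [228.3 218.4] 44 [0.5759 0.0723 0.151 ]
side red [254.4 189.6] 37 [0.5587 0.1539 0.151 ]
side yellow [240.2 183.6] 11 [0.5906 0.1478 0.151 ]
side green [274.3 169.7] 30 [0.5374 0.0874 0.151 ]
side blue [257.8 161.7] 10 [0.577  0.0755 0.151 ]
['scene'] [ 0.56886183  0.11078561 -0.29436243] [ 0.08 -0.15  0.12 -0.01 -0.11  0.06 -0.08  0.08]
['side'] [ 0.56485165  0.11684406 -0.27756702] [ 0.5   0.71 -0.16 -0.89 -0.35  0.17]
['scene', 'side'] [ 0.56670648  0.11312555 -0.28174556] [-0.04 -1.32  0.19 -1.32  0.07 -0.9   0.32 -1.01  0.11 -0.82 -0.45 -2.42
 -0.66 -1.17]
scene 497.64333926121867 [ 1.07124494 -0.35671576  0.73071892]
side 434.28665451420426 [0.38403245 0.71232505 0.7752809 ]
```

```bash
cat >> h.py <<'E'
from scipy.spatial.transform import Rotation as Ro
def ori(yaw,flip=1):
    y=flip*np.array([-np.sin(yaw),np.cos(yaw),0]); x=np.array([0,0,-1.]); z=np.cross(x,y)
    return Ro.from_matrix(np.c_[x,y,z]).as_quat()
E
python3 - <<'E'
from h import *
print(Ro.from_quat(bot.get_tcp_rot()).as_matrix().round(3))
c=calibration('wrist');print(c['fx'],-np.array(c['R']).T@c['t']-bot.get_tcp_pos(),np.array(c['R'])[2])
for f in (1,-1):
    print(f,bot.inverse_kinematics([.52,.14,.42],ori(-.285,f)),bot.inverse_kinematics([.6,.1,.23],ori(-.285,f)))
E
```

```text
[[ 0.     0.267  0.964]
 [-0.     0.964 -0.267]
 [-1.    -0.     0.   ]]
327.43886819731335 [-0.0803155   0.02246887  0.14478082] [ 0.28537259 -0.07994764 -0.95507636]
1 [-0.60414234  0.2045593   0.2935126   1.79783431 -0.06447541  1.14849829
  0.99583871] [-0.32020387  0.47121512  0.0891979   1.89074475 -0.05741302  0.78206666
  1.08586714]
-1 [-1.18354331  0.33618256  1.13098875  1.82436335 -0.32750132  1.18879486
 -1.80497332] [-0.9136373   0.72545671  1.11525098  1.92566927 -0.78177434  1.00784198
 -1.29114547]
```

```bash
python3 - <<'E'
from h import *
yaw=-.287
c0,s0=np.cos(yaw),np.sin(yaw)
g=np.array([.567,.1135])
p=bot.get_tcp_pos(); 
bot.gripper_close(10)
print(bot.get_t(),bot.get_finger_gap())
xy=g-.05*np.array([c0,s0])
bot.move_to([*xy,.37],ori(yaw))
print(bot.get_t(),bot.get_tcp_pos(),bot.get_contact_force())
c=calibration('wrist'); im=snapshot('wrist'); save(im,'w1')
import json; json.dump({k:np.array(v).tolist() for k,v in c.items()},open('w1.json','w'))
for l,z in [('gate',.146),('knob',.213)]:
    for r in landmark_of('wrist',l)[:2]: print(l,np.round(r['at'],1),r['confidence'],onz(c,r['at'],z))
from fit import *
q=np.array([.566,.113,-.287])
f=find(im,c,{k:world(q,k) for k in S}) 
for k,(p,a) in f.items(): print(k,p,a,onz(c,p,.151), proj(c,[world(q,k)])[0])
E
```

```text
2.55 -0.00015713201895228542
4.9333 [0.51897733 0.1286755  0.36974733] [-0.2113347  -0.66982999 -0.19300924]
gate [255.9 203.4] 0.64 [0.56284277 0.11445532 0.146     ]
knob [283.4 202.1] 0.7 [0.54660301 0.14743826 0.213     ]
yellow [284.57142857 221.33035714] 112 [0.59263764 0.14147232 0.151     ] [284.68671845 221.72685474]
green [226. 192.] 97 [0.53789154 0.08555279 0.151     ] [225.41065176 192.97343829]
blue [226.34831461 220.5505618 ] 89 [0.57206097 0.07489876 0.151     ] [226.23537224 221.63637577]
```

View pics/w1.png

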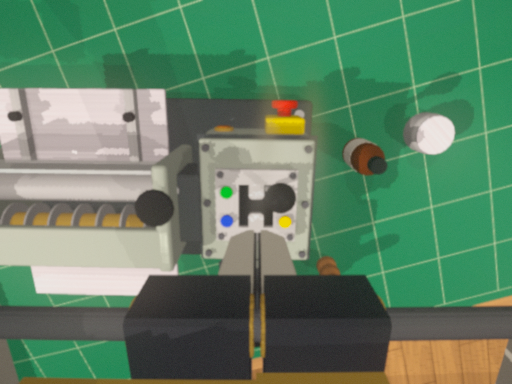

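Wrist image: the ball is at (283,202) over the red slot, green at (226,192), blue at (226,221) and yellow at (285,221). The pose fits gate ≈ (0.566, 0.1135) with yaw ≈ -0.297. Next I'll approach on the -x side of the ball and feel for contact.

```bash
cat >> h.py <<'E'
YAW=-.297; G=np.array([.566,.1135])
M=np.array([[np.cos(YAW),-np.sin(YAW)],[np.sin(YAW),np.cos(YAW)]])
def W(gx,gy,z): return [*(G+M@np.array([gx,gy])),z]
def gp(): p=bot.get_tcp_pos(); return np.r_[M.T@(p[:2]-G),p[2]]
def gf(): f=bot.get_contact_force(); return np.r_[M.T@f[:2],f[2]]
def st(m=''): print(m,round(bot.get_t(),2),'pos mm',np.round(gp()*1000,1),'F',np.round(gf(),1))
E
python3 - <<'E'
from h import *
bot.move_to(W(-.085,.025,.30),ori(YAW)); st()
bot.move_l(W(-.085,.025,.224),feed=.15); st()
f0=gf()
x=-.085
while x<-.04:
    x+=.003; bot.move_l(W(x,.025,.224),feed=.06); 
    f=gf()-f0
    if abs(f[0])>1.5: break
st('contact'); print(f0)
E
```

```text
5.51 pos mm [-85.2  25.2 299.8] F [1.1 0.6 0.5]
 6.17 pos mm [-84.   25.1 225. ] F [-0.3  1.1  0.6]
contact 8.67 pos mm [-55.4  25.  223.9] F [-2.3  0.7  2.4]
[-0.30167384  1.06523935  0.63653676]
```

```bash
python3 - <<'E'
from h import *
for x in (-.045,-.034,-.023):
    bot.move_l(W(x,.025,.224),feed=.06); st()
c=calibration('wrist'); im=snapshot('wrist'); save(im,'w2'); save(snapshot('scene'),'s2'); save(snapshot('side'),'d2')
for n in ['scene','side','wrist']:
    for r in landmark_of(n,'knob')[:1]:
        X=onz(calibration(n),r['at'],.217); print(n,r['at'],r['confidence'],M.T@(X[:2]-G)*1000)
import cv2
o=[]
for n,x,y in [('w2',190,130),('s2',180,120),('d2',200,120)]:
    a=cv2.imread(f'pics/{n}.png')[y:y+120,x:x+120]; o.append(cv2.resize(a,(266,266),interpolation=2))
cv2.imwrite('pics/c2.png',np.hstack(o))
E
```

```text
8.98 pos mm [-45.4  24.9 223.9] F [-4.6 -0.3  2.8]
 9.32 pos mm [-34.2  24.9 223.9] F [-3.3 -0.2  2.7]
 9.65 pos mm [-23.1  24.9 223.9] F [-3.2 -0.3  2.8]
scene [254.1, 170.7] 0.83 [-4.92231769 26.64270019]
wrist [256.7, 298.7] 0.63 [ 1.53759077 24.93715089]
```

View pics/c2.png

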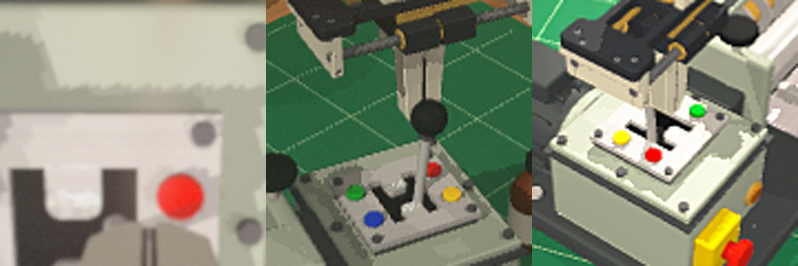

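The lever is near the cross passage: the scene view reads x ≈ -5 mm, but that camera also read about 4 mm low at the start. The ball touches the fingers at their tips. I'll nudge it 2 mm further, then go round to the +y side.

```bash
python3 - <<'E'
from h import *
bot.move_l(W(-.021,.025,.224),feed=.06); st()
bot.move_l(W(-.045,.030,.224),feed=.1)
bot.move_l(W(-.035,.082,.224),feed=.12)
bot.move_l(W(-.0,.082,.224),feed=.12); st()
f0=gf(); y=.082
while y>.04:
    y-=.003; bot.move_l(W(0,y,.224),feed=.06)
    f=gf()-f0
    if abs(f[1])>1.5: break
st('contact')
save(snapshot('scene'),'s3'); save(snapshot('wrist'),'w3')
o=[]
for n,x,y in [('w3',190,130),('s3',180,120)]:
    a=cv2.imread(f'pics/{n}.png')[y:y+120,x:x+120]; o.append(cv2.resize(a,(400,400),interpolation=2))
cv2.imwrite('pics/c3.png',np.hstack(o))
r=landmark_of('scene','knob')[0]; X=onz(calibration('scene'),r['at'],.217); print(r['at'],r['confidence'],M.T@(X[:2]-G)*1000)
E
```

```text
10.2 pos mm [-21.  25. 224.] F [-4.6 -0.6  2.9]
 11.62 pos mm [ -0.   81.2 223.8] F [-1.  -0.1 -0.1]
contact 14.12 pos mm [  0.   52.2 224.1] F [ 0.   2.3 -0. ]
[252.6, 173.0] 0.61 [-3.78060688e-03  2.11908816e+01]
```

View pics/c3.png

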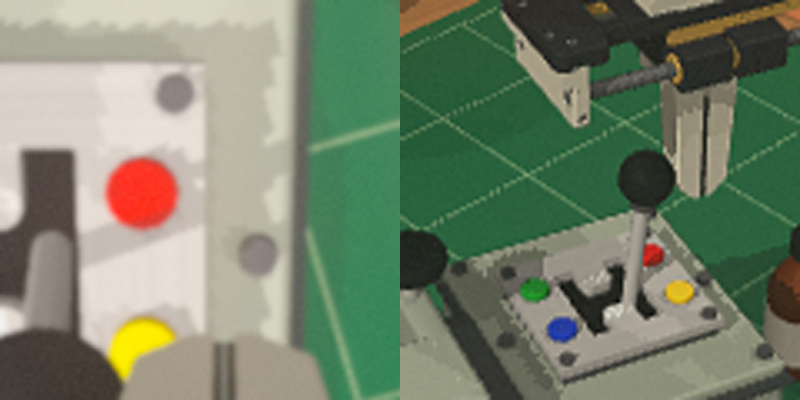

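```bash
python3 - <<'E'
from h import *
y=.052
for y in (.045,.037,.029,.021,.014,.009,.006,.004,.002):
    bot.move_l(W(0,y,.224),feed=.06); st()
    if abs(gf()[1])>9: print('stop');break
save(snapshot('scene'),'s4'); save(snapshot('wrist'),'w4'); save(snapshot('side'),'d4')
for n in ['scene','wrist','side']:
  for r in landmark_of(n,'knob')[:1]: X=onz(calibration(n),r['at'],.217); print(n,r['at'],r['confidence'],M.T@(X[:2]-G)*1000)
o=[]
for n,x,y in [('w4',190,130),('s4',180,120),('d4',200,120)]:
    a=cv2.imread(f'pics/{n}.png')[y:y+120,x:x+120]; o.append(cv2.resize(a,(266,266),interpolation=2))
cv2.imwrite('pics/c4.png',np.hstack(o))
E
```

```text
14.54 pos mm [1.000e-01 4.500e+01 2.243e+02] F [-0.6  2.9  1.8]
 14.82 pos mm [1.000e-01 3.680e+01 2.241e+02] F [-0.2  2.6  2.1]
 15.11 pos mm [  0.   28.6 224. ] F [-0.4  2.1  0.3]
 15.39 pos mm [ -0.   20.6 223.9] F [0.5 1.5 1. ]
 15.66 pos mm [ -0.   13.4 223.9] F [-0.2  1.5  1.6]
 15.91 pos mm [-1.000e-01  8.600e+00  2.239e+02] F [-0.5  2.1  0.6]
 16.16 pos mm [-1.000e-01  5.700e+00  2.239e+02] F [ 0.1  2.7 -1.1]
 16.41 pos mm [-1.000e-01  3.900e+00  2.239e+02] F [-1.   2.7 -1.5]
 16.66 pos mm [ -0.    1.8 224. ] F [ 0.5  2.1 -1.4]
scene [229.3, 182.0] 0.79 [  5.69776558 -26.15180757]
wrist [203.6, 258.6] 0.96 [  0.35356936 -25.63959029]
side [266.9, 144.7] 0.7 [ -4.12016506 -24.94830951]
```

View pics/c4.png

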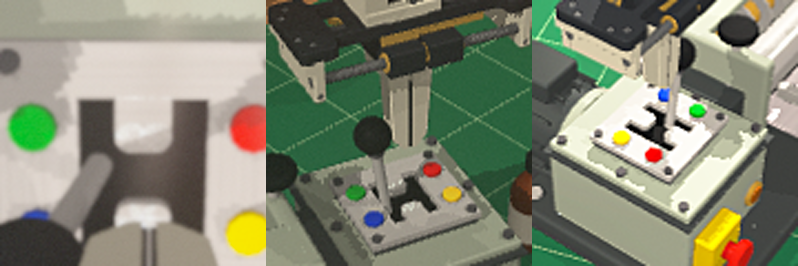

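The lever crossed over: the ball is at gate (≈0, -25) and the wrist image shows the stem in the -y slot at the passage. Next I'll go round to +x and push -x towards green.

```bash
python3 - <<'E'
from h import *
bot.move_l(W(0,.0005,.224),feed=.06); st()
bot.move_l(W(.005,.025,.224),feed=.1)
bot.move_l(W(.05,.022,.224),feed=.12)
bot.move_l(W(.05,-.025,.224),feed=.12); st()
f0=gf(); hit=None
x=.05
while x>-.03:
    x-=.003 if x>-.009 else .0015
    bot.move_l(W(x,-.025,.224),feed=.06)
    f=gf()-f0
    if hit is None and abs(f[0])>1.5: hit=x; st('contact')
    if abs(f[0])>14: break
st('end')
save(snapshot('scene'),'s5'); save(snapshot('wrist'),'w5'); save(snapshot('side'),'d5')
for n in ['scene','wrist','side']:
  for r in landmark_of(n,'knob')[:1]: X=onz(calibration(n),r['at'],.213); print(n,r['at'],r['confidence'],M.T@(X[:2]-G)*1000)
o=[]
for n,x,y in [('w5',190,130),('s5',180,120),('d5',200,120)]:
    a=cv2.imread(f'pics/{n}.png')[y:y+120,x:x+120]; o.append(cv2.resize(a,(266,266),interpolation=2))
cv2.imwrite('pics/c5.png',np.hstack(o))
E
```

```text
17.21 pos mm [ -0.    0.5 224. ] F [-0.5  3.1 -2.5]
 18.68 pos mm [ 50.  -25.2 224.3] F [0.  0.4 0.6]
contact 21.18 pos mm [ 20.6 -25.  224.3] F [ 2.5  0.3 -0.4]
end 26.18 pos mm [-21.9 -24.7 224.4] F [ 14.9   1.3 -10.4]
scene [219.9, 170.0] 0.43 [-38.08331947 -24.22287491]
wrist [253.5, 230.7] 0.63 [-35.27771903 -26.40112433]
side [284.0, 151.6] 0.7 [-39.82617339 -31.58081495]
```

View pics/c5.png

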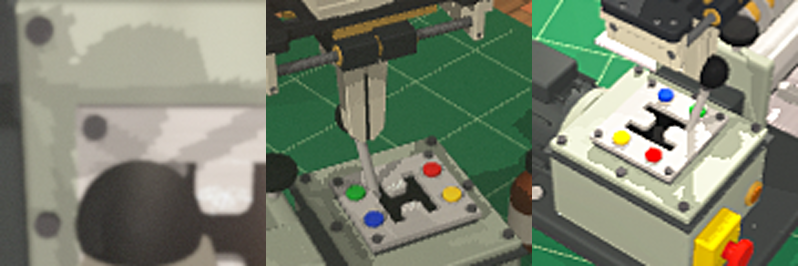

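Force rose to 15 N at the hard stop, with the ball at about (-36, -25). Backing off and checking.

```bash
python3 - <<'E'
from h import *
bot.move_l(W(.02,-.02,.224),feed=.12); 
bot.move_l(W(.03,.0,.36),feed=.2)
bot.move_l(W(-.05,.0,.37),feed=.2); st()
for n in ('scene','side','wrist'):
  save(snapshot(n),'f'+n)
  for l,z in (('knob',.213),('gate',.146),('dye_bottle',0),('slicker',0),('rivet_tin',0)):
    for r in landmark_of(n,l)[:1]:
      X=onz(calibration(n),r['at'],z); print(n,l,np.round(r['at'],1),r['confidence'],np.round(M.T@(X[:2]-G)*1000,1),X[:2].round(3))
o=[]
for n,x,y in [('fwrist',190,130),('fscene',180,120),('fside',200,120)]:
    a=cv2.imread(f'pics/{n}.png')[y:y+120,x:x+120]; o.append(cv2.resize(a,(266,266),interpolation=2))
cv2.imwrite('pics/cf.png',np.hstack(o))
E
```

```text
28.39 pos mm [-49.5  -0.  369.9] F [ 0.2 -0.2  0.2]
scene knob [222.2 170.2] 0.78 [-35.8 -20.8] [0.526 0.104]
scene gate [240.7 207.8] 0.89 [-0.2 -1.9] [0.565 0.112]
scene dye_bottle [299.7 228.5] 0.82 [-36.9 157.4] [0.577 0.275]
scene rivet_tin [330.6 205.5] 0.75 [-72.2 261.1] [0.573 0.384]
side knob [283.7 148.2] 0.86 [-34.  -39.6] [0.522 0.086]
side gate [260.7 174.5] 0.75 [-2.1 -9.5] [0.561 0.105]
side dye_bottle [230.3 279.1] 0.55 [-44.5 154.9] [0.569 0.275]
side slicker [165.1 223.2] 0.77 [165.4 126.1] [0.761 0.186]
side rivet_tin [209.2 325.4] 0.87 [-74.2 260.2] [0.571 0.384]
wrist knob [232.5 198.8] 0.9 [-32.  -23.7] [0.528 0.1  ]
wrist gate [257.2 204.8] 0.79 [-1.9  0.3] [0.564 0.114]
wrist dye_bottle [352.5 150.7] 0.87 [-41.1 151.8] [0.571 0.271]
wrist slicker [329.5 266.6] 0.68 [166.7 128.9] [0.763 0.188]
wrist rivet_tin [420.8 129.8] 0.72 [-74.4 256.8] [0.57  0.381]
```

View pics/cf.png

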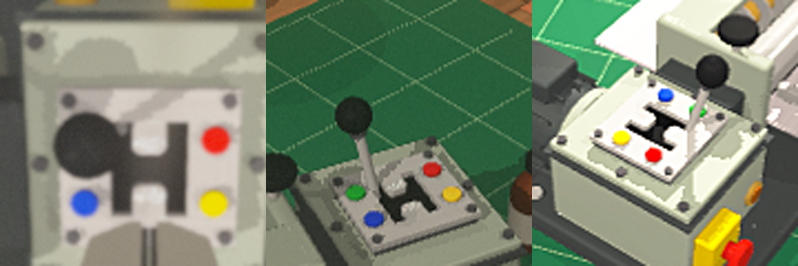

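View pics/fscene.png

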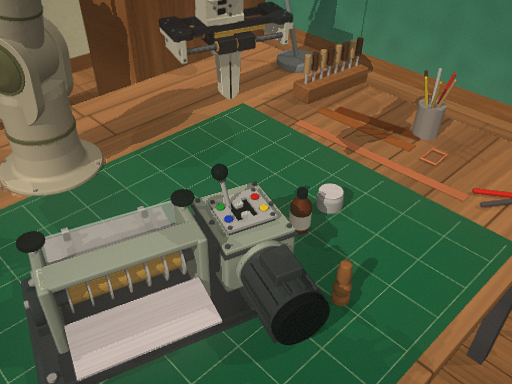

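The lever is home by the green stud and the arm is clear. Handing in.

```bash
python3 - <<'E'
from h import *
st(); print(bot.close_job())
E
```

```text
29.29 pos mm [-50.   0. 370.] F [0.1 0.3 0.7]
the job is handed in; nothing more can be done
None
```

The lever is fully home in the slot beside the green stud (gate -x, -y), and I handed the job in at about 29 s.

With the fingers closed, I pushed the ball in three moves, using only the outside of the fingers:
- **Out of red:** +x to the cross passage.
- **Across:** -y through the passage.
- **Into green:** -x until it met the hard stop.

Last checks:
- **Lever:** the force rose to about 15 N against the stop. After I backed off, the ball read about x = -32 to -36 mm along the gate in all three cameras (nominal -36). Across the gate it read about -21 mm in the scene camera and -24 mm in the wrist camera (nominal -25).
- **Yellow and blue feeds:** I kept the lever within a few millimetres of the passage centre while crossing, and the pictures show it entered neither.
- **Loose things:** the bottle, slicker and tin are standing where they were, within measurement noise.
- **Arm:** it finished about 14 cm above the lever, with the force reading near zero.

**Disagreements:** the side camera read about -40 mm across the gate instead of -25 mm. It also put the gate centre about 9 mm too far to -y, so I went by the other two cameras. At the start, the cameras' gate positions differed by up to 7 mm, so I timed the pushes by feeling for contact. In the last check the scene camera did not report the slicker, but the other two did.

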